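# Fit the blade, bayonet the grinder lid on and hold it at half twist

## Task

Get the spice grinder ready and pulse it: lift the blade column out of its draining block and stand it upright, fully home, in the bore in the middle of the grinder's cup, then let go of it. Take the lid by its bar, drop it flat onto the cup so that its two lugs pass through the two notches, and twist it clockwise (seen from above) to the half-way pulse position, about 40 degrees, well short of the lock click near the end of the twist, and finish while still gripping the lid and holding it there against the spring. Never twist it on into the lock, and leave the bowl, box, ladle and paddle in the rack undisturbed.

Things in the scene. Friction and masses are not known exactly. Their poses are not given: they have to be found in the camera images.
- grinder: Spice grinder, fixed: round white body 116 mm across (128 at the foot), 112 mm tall, open cup on top, 100 mm across inside. A 6 mm thick steel ledge at the very top narrows the cup's mouth to 80 mm. In the cup's centre is a raised 66 mm square block with the bore. Origin: centre of its underside; z up; the ledge's two notches are on its +x and -x sides.
- bore (a point): Centre of the mouth of the upright bore in the cup's square block, 60 mm above the slab, 52 mm below the rim: 18 mm diameter, 15.5 mm deep or more, small chamfer.
- rim (a point): Centre of the cup's top rim, 112 mm above the slab; the lid's flange rests on this rim when the lid is seated.
- notch (a point): The notch on the grinder's +x side, at rim height, 44.5 mm from the axis; a like one is on the other side. Each is a 20 mm wide gap in the steel ledge that lets a lug down under the ledge; a rib runs down the outside of the body below each. The notches are alike: the lid fits either way round. Fixed stops block an anticlockwise twist.
- pulse_ring (a joint): Sprung ring in the cup whose tabs the lugs push when the lid is twisted clockwise from above. 0 = rest, grows clockwise (rad), end stop 1.30. Lid twist = this + about 0.1. Return spring 0.05 N m at 0, 0.17 N m at 0.6 (half-way pulse position); it turns a released lid back. Lugs meet sprung lock teeth at about 0.75; they click in behind the lugs near the end, 80 degrees of lid twist.
- lid: Loose grey lid, about 0.14 kg, 112 mm across, 63 mm tall, standing plug down on the slab. Origin: centre of its underside (lower edge of the plug); z up. Hollow plug 75 mm across and 18 mm tall, then the flange, its top at 26 mm. Seated, the origin is 18 mm below the rim, 94 mm above the slab, and the lid can still lift 3 mm when twisted under the ledge.
- lid_bar (a point): Grip point on the lid's axis, 50 mm above its origin, in the upright grip bar: bar 50 mm long along the lid's x (in line with the lugs), 16 mm thick along y, from 26 to 63 mm above the origin.
- lug (a point): Outer end of the lug on the lid's +x side, 46.5 mm from the axis; a like one is on the other side. The lugs stick out 9 mm from the plug, 13 mm wide, 0 to 9 mm above the lid's underside.
- blade: Loose blade column, about 0.06 kg, 62 mm tall, upright. Origin: centre of its underside; z along it. Foot 14 mm diameter, chamfered; at 16 mm height a shoulder disc (22 mm diameter) with flat steel wings along x, 50 mm tip to tip. Starts foot down in the draining block (origin 8 mm above the slab). Home in the grinder, shoulder on the bore's mouth, its origin is 44 mm above the slab.
- blade_head (a point): Grip point on the blade column's axis, 58 mm above its origin, in the round grip head: 18 mm diameter, from 40 to 62 mm above the origin. Home in the grinder, the head's top is 6 mm below the rim.
- stand: Beige draining block fixed to the slab, 110 x 90 x 24 mm, one hole of 18 mm diameter in the middle, 20 mm deep. Origin: centre of its underside.
- bowl: Ceramic noodle bowl, 156 mm across, 70 mm tall, in the beige rack at the far side. Leave alone. Origin: centre of its underside.
- box: Clear plastic storage box with snap lid, shut, 126 x 166 x 70 mm, in the rack. Leave alone. Origin: centre of its underside.
- ladle: Steel ladle lying in the rack, bowl 80 mm across, handle about 190 mm along its -y. Leave alone. Origin: under its bowl.
- paddle: Bamboo rice paddle lying in the rack, about 190 mm long along its y. Leave alone. Origin: near its middle, underside.

How it is judged:
On the way, in this order (a step that is already met when the one before it is completed fails the run):
1. the blade column stands fully home and upright in the grinder's bore, let go (z of blade in the frame of grinder below 0.0475 m and horizontal distance between blade and bore below 0.0035 m and angle between blade's own z axis and vertical below 0.1 rad and contact force between the fingers and blade below 0.1 N), for 0.2 s.
2. the lid is seated flat on the rim with its lugs through the notches (z of lid in the frame of grinder below 0.0965 m and horizontal distance between lid and grinder below 0.005 m and angle between lid's own z axis and vertical below 0.05 rad and angle between the x axis of lid and the x axis of grinder, either way round below 0.4 rad), for 0.1 s.
At the end, for the whole second after the job is handed in: Blade upright (0.1 rad) and home in the bore (3.5 mm); lid flat on the rim (raised under 2.5 mm, 5 mm off axis, tilt under 0.05 rad), bar 0.48 to 0.90 rad from the notch line, pulse ring at 0.36 to 0.82 rad and still; fingers grip the lid with over 1 N (z of blade in the frame of grinder below 0.0475 m and horizontal distance between blade and bore below 0.0035 m and angle between blade's own z axis and vertical below 0.1 rad and z of lid in the frame of grinder below 0.0965 m and horizontal distance between lid and grinder below 0.005 m and angle between lid's own z axis and vertical below 0.05 rad and angle between the x axis of lid and the x axis of grinder, either way round between 0.48 and 0.9 rad and value of joint pulse_ring between 0.36 and 0.82 rad and velocity of joint pulse_ring between -0.08 and 0.08 rad/s and linear speed of lid below 0.02 m/s and contact force between the fingers and lid above 1 N); the arm keeps its last pose, push and grip.
It fails at once if the lid is twisted on into the lock (value of joint pulse_ring above 0.98 rad).
It fails at once if the bowl is disturbed (moved over 20 mm) (distance of bowl from where it was at the start of the episode above 0.02 m).
It fails at once if the box is disturbed (moved over 20 mm) (distance of box from where it was at the start of the episode above 0.02 m).
It fails at once if the ladle is disturbed (moved over 20 mm) (distance of ladle from where it was at the start of the episode above 0.02 m).
It fails at once if the paddle is disturbed (moved over 20 mm) (distance of paddle from where it was at the start of the episode above 0.02 m).
It also fails if it takes over 72 s, if anything falls off the work surface, if the arm or the gripper's body presses on something with over 40 N, if the wrist force passes 120 N, or if a joint passes its speed limit or range.

## Robot

A 6-joint arm with a two-finger parallel gripper is mounted at the origin on the work surface. World frame = base frame: x ahead of the robot, y to its left, z up, the work surface at z = 0. Lengths are in m, angles in rad, forces in N, time in s.
With the tool pointing down it reaches from about 0.375 to 0.9 m from the base axis. Payload 3.1 kg.
Tool frame: the origin (TCP) lies at the very end of the fingers, on their centre line; the grasp point (between the pads) lies 19 mm behind it; z points along the fingers, y is the line along which they close (so a half turn about z gives the same grasp; the last joint's range is limited). The gripper opens to 87 mm and grips with 3 to 60 N. Pads are 19 mm wide; open, the fingers measure 117 mm over their backs; the gripper's body (75 mm by 190 mm) begins 51 mm behind the grasp point.
Start: joints at [0.934, 0.527, 1.433, -0, 1.181, -0.178], TCP at [0.276, 0.561, 0.223] pointing down, gripper open.
Joint ranges: [-3.08, 3.08], [-0.75, 2.2], [0.22, 2.44], [-1.43, 4.57], [0, 2.65], [-2.85, 2.85]. Speed limits (rad/s): [2.79, 2.79, 3.14, 3.14, 3.14, 3.14].

## Interface

Orientations are given as a unit quaternion [x, y, z, w].
In Python, from rig import robot gives the robot as it stands. The module is installed in compiled form; this text tells all that it offers.
- The arm moves only by the tool play_rows, never from a script. Its argument "steps" is one flat list of numbers, 5 for each row, row after row: the opening, from -1 (shut) to 1 (fully open), then the shift along the tool's x, y, z as a fraction of full scale, then the turn about the tool's z as a fraction of full scale. In form: [claw, tx, ty, tz, twist, claw, tx, ty, tz, twist, ...]. A call has exactly 10 rows; each row shifts and turns the commanded pose from where the row before left it, along the tool's axes as they then stand; what a row does not reach is not made up. Full scale, the value 1, is 0.03 m for a shift and 0.1 rad for a turn. A row lasts 1/10 s, in which the tool goes at most 50 mm and 8.59 degrees, less where a joint would pass 70% of its speed; a pose out of reach is approached as far as the arm can. A call with a number of a shift or a turn outside -1 to 1 is refused whole. A call with a gripper value outside its range is refused whole. The fingers move at their own pace and stop on an object; "grip_force" is the grip in N (left out, the last holds). Time passes only in rows, so rows that do not move let the fingers close, or fill a call up. It gives the time, the measured TCP pose, the force, the opening and the grip force at its end, in the units of the state.
- robot.get_obs(): the state, without advancing time (a new reading comes with each control period).
- robot.camera(name): name is "scene" or "side" or "wrist"; returns a dict with "image" (480x640x3 uint8, red, green, blue), "mtx" (3x3 intrinsics, pixels), "rvec" (rotation vector, rad) and "tvec" (3), from world to camera coordinates, as OpenCV has them. Camera axes: x right, y down, z forward; pixel columns grow to the right and rows downward; lengths in m; the calibration is good to about 2 mm. A picture is of the moment at which its call begins. There is no depth.
- robot.hand_in(): hands the job in; it is judged then, once.
The state is a dict: "time": time; "q": joint angles; "joint_velocities": joint speeds; "joint_torque": joint torques, N m; "position": TCP position; "tool_rot": TCP orientation; "ft_force": force on the tool from outside, world axes, zero at the start; "moment": the same for the moment, N m; "grip_width": finger opening in m; "grip_force": force on a finger pad.
Only numpy, scipy, OpenCV 4.12 (cv2) and the standard library are available. Lean on these libraries where they do the work, as an engineer would, in place of code of your own. Each camera call takes 0.05 s, during which the arm holds its last target. There are 200 camera calls.

## Working session

There is one attempt and no reset: what is moved stays moved. The work goes in short steps, Python scripts to look and compute and a tool call to move; the robot and the scene stay as the last step left them, time stands still between calls to the robot, and variables do not carry over. Pictures are saved under pics/ and viewed, at most 10 in all, crops included, and the job is handed in when it is done.

Besides the shell and the picture viewer there is one more tool, called as name(argument=value, ...), one argument or row to a line, values as JSON. play_rows: Moves the arm, as the interface text tells. Shift numbers are shares of 0.03 m and turn numbers shares of 0.1 rad, none past 1 either way. Its arguments: {"type":"object","properties":{"steps":{"type":"array"},"grip_force":{"type":"number"}},"required":["steps"]}

```bash
mkdir -p pics
cat > h.py <<'E'
import numpy as np, cv2
from rig import robot
from scipy.spatial.transform import Rotation as R
def cam(n,save=None):
    c=robot.camera(n)
    if save: cv2.imwrite('pics/'+save,c['image'][:,:,::-1])
    return c
def ray(c,uv):
    M=cv2.Rodrigues(np.array(c['rvec'],float))[0]; t=np.array(c['tvec'],float).ravel()
    d=np.linalg.inv(c['mtx'])@np.array([uv[0],uv[1],1.]); return -M.T@t, M.T@d
def onz(c,uv,z):
    o,d=ray(c,uv); return o+d*(z-o[2])/d[2]
def proj(c,P):
    return cv2.projectPoints(np.array(P,float).reshape(-1,3),np.array(c['rvec'],float),np.array(c['tvec'],float),np.array(c['mtx'],float),None)[0].reshape(-1,2)
E
python3 - <<'E'
from h import *
o=robot.get_obs(); print(o['time'],o['position'],o['tool_rot'],o['grip_width'],o['ft_force'])
print(R.from_quat(o['tool_rot']).as_matrix().round(3))
for n in ['scene','side','wrist']:
    c=cam(n,n+'0.png'); print(n,ray(c,(320,240)))
E
```

```text
0.0 [0.27578728 0.56005008 0.22158342] [ 2.26910598e-01  9.73914997e-01 -9.91856560e-04 -4.18865562e-04] 0.0870480132287502 [-0.01873907 -0.11337504 -0.28128527]
[[-0.897  0.442 -0.001]
 [ 0.442  0.897 -0.002]
 [ 0.    -0.002 -1.   ]]
scene (array([1.46104726, 0.219557  , 0.77328436]), array([-0.77420594, -0.19265661, -0.60313245]))
side (array([0.30661773, 0.74801966, 0.86889966]), array([ 0.28832676, -0.66309552, -0.69088038]))
wrist (array([0.2052438 , 0.59513171, 0.38509169]), array([ 0.25850104, -0.11773065, -0.95886003]))
```

View pics/scene0.png

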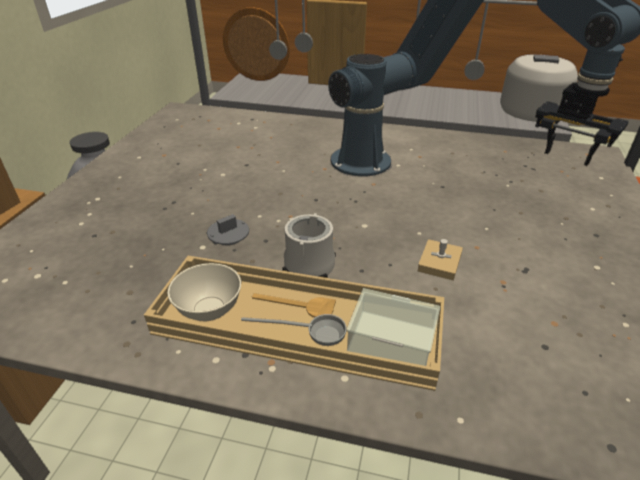

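View pics/side0.png

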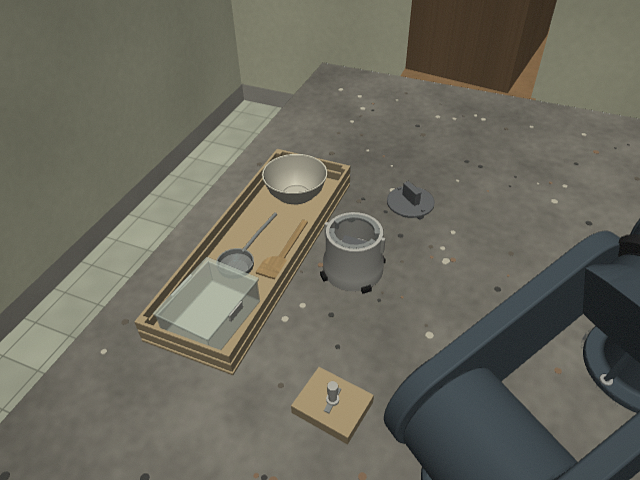

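Scene view: blade head at (443,241), grinder rim centre about (309,226), and the lid bar at (227,224). Side view: head at (333,386), rim centre at (355,232), and the lid bar at (411,192). Both views show the rack beyond the grinder.

Run:
```python
from h import *
s=cam('scene');d=cam('side');w=cam('wrist')
for n,a,b,z in [('head',(443,240),(333,384),.07),('rim',(309,226),(355,232),.112),('bar',(227,222),(411,190),.063)]:
    print(n,onz(s,a,z).round(4),onz(d,b,z).round(4))
    (p,u),(q,v)=ray(s,a),ray(d,b)
    k=np.linalg.lstsq(np.c_[u,-v],q-p,rcond=None)[0]; print(p+u*k[0],q+v*k[1])
o=robot.get_obs();T=R.from_quat(o['tool_rot']).as_matrix()
p,_=ray(w,(320,240)); M=cv2.Rodrigues(np.array(w['rvec']))[0]
print('cam in tool',T.T@(p-o['position']),(T.T@M.T).round(3),w['mtx'])
```

```text
head [0.4866 0.2887 0.07  ] [0.488  0.2882 0.07  ]
[0.48781431 0.28866089 0.07084676] [0.4878368  0.28871471 0.07082089]
rim [ 0.5644 -0.0307  0.112 ] [ 0.5666 -0.0259  0.112 ]
[ 0.56598213 -0.03022174  0.11319186] [ 0.56707295 -0.02734379  0.11062373]
bar [ 0.5312 -0.2612  0.063 ] [ 0.513  -0.2576  0.063 ]
[ 0.51609277 -0.26900968  0.05145492] [ 0.51563894 -0.27025366  0.05289101]
cam in tool [ 7.88198540e-02 -1.37779241e-04 -1.63265428e-01] [[-0.002 -0.958 -0.287]
 [ 1.    -0.002  0.001]
 [-0.001 -0.287  0.958]] [[406.08356419   0.         316.197176  ]
 [  0.         406.08356419 241.15942099]
 [  0.           0.           1.        ]]
```

play_rows(
  steps=[1, -1, -0.49, 0, 0, 1, -1, -0.49, 0, 0, 1, -1, -0.49, 0, 0, 1, -1, -0.49, 0, 0, 1, -1, -0.49, 0, 0, 1, -1, -0.49, 0, 0, 1, -1, -0.49, 0, 0, 1, -1, -0.49, 0, 0, 1, -1, -0.49, 0, 0, 1, -0.3, 0, 0, 0],
  grip_force=20,
)

```text
time: 1.3
position: [0.4699, 0.3161, 0.2226]
tool_rot: [0.229, 0.974, -0.0, 0.0]
ft_force: [0.6, 0.2, 0.3]
grip_width: 0.0873
grip_force: 0.0
```

Run:
```python
from h import *
o=robot.get_obs(); print(o['time'],o['position'],o['q'],R.from_quat(o['tool_rot']).as_matrix().round(4))
cam('wrist','w1.png')
```

```text
1.3 [0.46987888 0.3160716  0.2226094 ] [ 3.95422563e-01  4.48289504e-01  1.58215495e+00 -1.15049510e-03
  1.11085313e+00 -7.13600511e-01] [[-8.955e-01  4.451e-01  7.000e-04]
 [ 4.451e-01  8.955e-01 -8.000e-04]
 [-1.000e-03 -5.000e-04 -1.000e+00]]
```

View pics/w1.png

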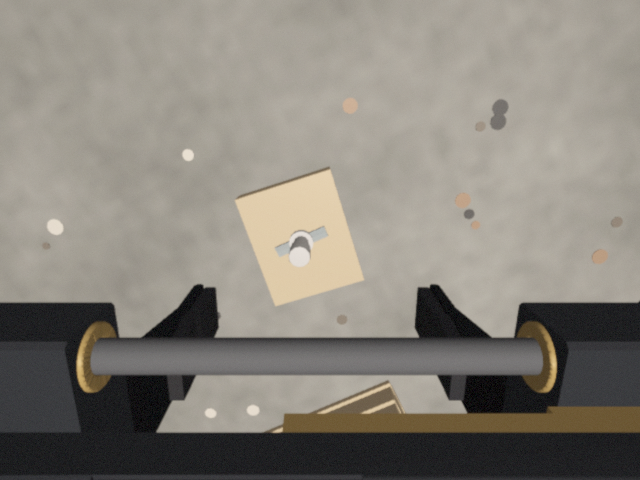

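The wrist view shows the blade head's top at about (300,257). It sits in the middle of the block, with the wings from (277,250) to (327,233).

```bash
cat >> h.py <<'E'
def rel(P):
    o=robot.get_obs();T=R.from_quat(o['tool_rot']).as_matrix(); return T.T@(np.array(P)-o['position'])
E
python3 - <<'E'
from h import *
c=cam('wrist'); 
g=cv2.cvtColor(c['image'],cv2.COLOR_RGB2HSV)
m=((g[...,1]<25)&(g[...,2]>190)).astype(np.uint8); m[:, :285]=0; m[:,318:]=0; m[:225]=0; m[275:]=0
n,l,st,ce=cv2.connectedComponentsWithStats(m); print(st,ce)
for uv in [(300,257),*ce[1:]]:
    P=onz(c,uv,.07); print(uv,P,rel(P))
P=onz(c,(300,257),.07)
print([onz(c,p,.024) for p in [(236,199),(329,168),(363,280),(276,305)]], np.mean([onz(c,p,.024) for p in [(236,199),(329,168),(363,280),(276,305)]],0))
E
```

```text
[[     0      0    640    480 306701]
 [   287    231     31     17    179]
 [   313    236      2      2      3]
 [   288    246     20     20    315]
 [   285    248      1      1      1]
 [   285    252      1      1      1]] [[319.53404456 239.48449141]
 [300.55307263 237.24022346]
 [313.66666667 236.66666667]
 [297.39365079 255.84444444]
 [285.         248.        ]
 [285.         252.        ]]
(300, 257) [0.49151167 0.29213172 0.07      ] [-0.03136166 -0.01351757  0.15263293]
[300.55307263 237.24022346] [0.47666255 0.3002637  0.07      ] [-0.01444558 -0.01283087  0.15262744]
[313.66666667 236.66666667] [0.48098275 0.30998211 0.07      ] [-0.01399736 -0.00220492  0.15263679]
[297.39365079 255.84444444] [0.48966138 0.29067568 0.07      ] [-0.03035108 -0.01564415  0.15263066]
[285. 248.] [0.4791224  0.28472828 0.07      ] [-0.02355252 -0.0256552   0.15261924]
[285. 252.] [0.48216516 0.28312396 0.07      ] [-0.02699127 -0.02574036  0.15262041]
[array([0.42984246, 0.25706587, 0.024     ]), array([0.44244541, 0.3442804 , 0.024     ]), array([0.55263032, 0.32679138, 0.024     ]), array([0.53846392, 0.2398138 , 0.024     ])] [0.49084553 0.29198786 0.024     ]
```

play_rows(
  steps=[1, -1, -0.48, 0.5, 0, 0.5, 0, 0, 1, 0, 0.2, 0, 0, 1, 0, 0.2, 0, 0, 1, 0, 0.2, 0, 0, 1, 0, 0.2, 0, 0, 0.9, 0, 0.2, 0, 0, 0.6, 0, 0.2, 0, 0, 0, 0, -1, 0, 0, 0, 0, -1, 0, 0, 0, 0],
)

```text
time: 2.4
position: [0.489, 0.2934, 0.0437]
tool_rot: [0.226, 0.974, 0.001, 0.001]
ft_force: [-0.1, 0.3, -0.0]
grip_width: 0.0428
grip_force: 0.0
```

play_rows(
  steps=[-1, 0, 0, 0, 0, -1, 0, 0, 0, 0, -1, 0, 0, 0, 0, -1, 0, 0, 0, 0, -1, 0, 0, -0.3, 0, -1, 0, 0, -1, 0, -1, 0, 0, -1, 0, -1, 0, 0, -1, 0, -1, 0, 0, -1, 0, -1, 0, 0, -1, 0],
)

```text
time: 3.4
position: [0.4882, 0.2923, 0.2032]
tool_rot: [0.227, 0.974, 0.0, -0.0]
ft_force: [0.1, -0.8, -0.7]
grip_width: 0.0173
grip_force: 20.0
```

Run:
```python
from h import *
o=robot.get_obs(); print(o['time'],o['position'],o['grip_width'],o['ft_force'])
a=cam('wrist')['image'];s=cam('scene')['image'];d=cam('side')['image']
im=np.hstack([a[100:480,120:520],np.vstack([cv2.resize(s[130:270,370:550],(360,280)),cv2.resize(s[200:240,280:340],(360,100))])]);cv2.imwrite('pics/g1.png',im[:,:,::-1])
```

```text
3.4 [0.48821726 0.29231756 0.20318979] 0.017285921101129278 [ 0.09987816 -0.75315319 -0.66504169]
```

View pics/g1.png

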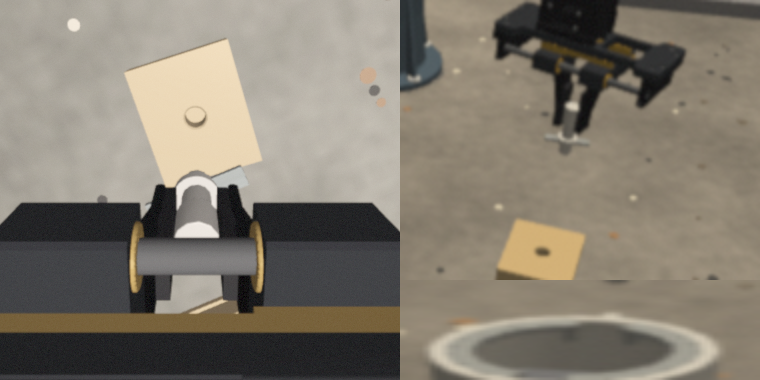

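The blade is held upright, and the empty hole in the block is visible below it. Next I move beside the grinder so the wrist camera looks into the cup.

play_rows(
  steps=[-1, -0.5, -0.42, 0, 0, -1, -0.97, -0.84, 0, 0, -1, -0.97, -0.84, 0, 0, -1, -0.97, -0.84, 0, 0, -1, -0.97, -0.84, 0, 0, -1, -0.97, -0.84, 0, 0, -1, -0.97, -0.84, 0, 0, -1, -0.97, -0.84, 0, 0, -1, -0.97, -0.84, 0, 0, -1, -0.97, -0.84, 0, 0],
)

```text
time: 4.55
position: [0.6302, -0.0459, 0.1995]
tool_rot: [0.227, 0.974, 0.0, -0.002]
ft_force: [-0.1, 0.4, -1.2]
grip_width: 0.0171
grip_force: 20.0
```

play_rows(
  steps=[-1, -0.48, -0.42, 0, 0, -1, 0, 0, 0, 0, -1, 0, 0, 0, 0, -1, 0, 0, 0, 0, -1, 0, 0, 0, 0, -1, 0, 0, 0, 0, -1, 0, 0, 0, 0, -1, 0, 0, 0, 0, -1, 0, 0, 0, 0, -1, 0, 0, 0, 0],
)

```text
time: 5.55
position: [0.6385, -0.0623, 0.2016]
tool_rot: [0.227, 0.974, 0.0, 0.0]
ft_force: [-0.2, -0.7, -0.4]
grip_width: 0.0169
grip_force: 20.0
```

Run:
```python
from h import *
o=robot.get_obs(); print(o['time'],o['position'],o['q'],o['ft_force'])
c=cam('wrist','w2.png')
```

```text
5.55 [ 0.63847388 -0.06230265  0.20161817] [-2.71185018e-01  5.72496354e-01  1.41016658e+00  1.56582222e-05
  1.15885280e+00 -1.38418068e+00] [-0.17724192 -0.66108404 -0.38903706]
```

View pics/w2.png

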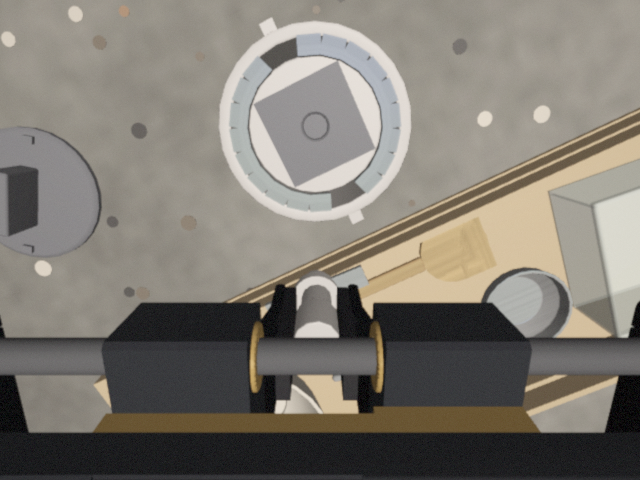

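The wrist view shows the rim circle centred near (315,121), r≈95, and the bore at (315,125). The notches are at (283,51) and (347,193). The lid is at the left edge, with its bar near (18,200). The held blade head is near (317,290).

Run:
```python
from h import *
c=cam('wrist'); im=c['image']; g=cv2.GaussianBlur(cv2.cvtColor(im,cv2.COLOR_RGB2GRAY),(3,3),0)
# bore: dark edge ring
r=g[100:150,290:340]; e=cv2.Canny(r,20,60); ys,xs=np.nonzero(e)
k=np.hypot(xs+290-315,ys+100-125)<18; pts=np.c_[xs[k]+290,ys[k]+100].astype(np.float32)
print('bore',cv2.fitEllipse(pts)); bore=cv2.fitEllipse(pts)[0]
# outer rim: bright white
hsv=cv2.cvtColor(im,cv2.COLOR_RGB2HSV)
m=((hsv[...,2]>195)&(hsv[...,1]<30)).astype(np.uint8); m[235:]=0;m[:,:200]=0;m[:,430:]=0
n,l,st,ce=cv2.connectedComponentsWithStats(m); i=1+np.argmax(st[1:,4]); print(st[i])
yy,xx=np.nonzero(l==i); P=np.array([onz(c,(x,y),.112) for x,y in zip(xx,yy)])
# outermost per angle about guess, robust circle
ctr=onz(c,(315,121),.112)[:2]
for _ in range(4):
    a=np.arctan2(*(P[:,:2]-ctr).T[::-1]); rr=np.hypot(*(P[:,:2]-ctr).T); b=((a+np.pi)/(2*np.pi)*180).astype(int)
    q=np.array([P[np.where(b==j)[0][np.argmax(rr[b==j])],:2] for j in np.unique(b)]); d=np.hypot(*(q-ctr).T); q=q[abs(d-np.median(d))<.003]
    s=np.linalg.lstsq(np.c_[2*q,np.ones(len(q))],(q**2).sum(1),rcond=None)[0]; ctr=s[:2]
print('rim',ctr,np.sqrt(s[2]+ctr@ctr)); B=onz(c,bore,.06); print('bore',B,rel(B), 'rimrel',rel([*ctr,.112]))
n1,n2=onz(c,(283,51),.112),onz(c,(347,193),.112); print('notch',n1,n2,(n1+n2)/2,np.arctan2(*(n1-n2)[[1,0]]),np.linalg.norm(n1-n2))
r1,r2=onz(c,(268,26),.105),onz(c,(355,217),.105);print('rib',np.arctan2(*(r1-r2)[[1,0]]))
# blade hypothesised on the tool axis
o=robot.get_obs();T=R.from_quat(o['tool_rot']).as_matrix()
t=np.linspace(0,2*np.pi,13)[:-1]
v=cv2.resize(im[255:415,240:400],(800,800),interpolation=cv2.INTER_CUBIC)
for z,rad,col in [(-.0275,.009,(255,0,0)),(-.0055,.009,(0,160,0)),(.0185,.011,(0,0,255))]:
    for p in proj(c,[o['position']+T@[rad*np.cos(q),rad*np.sin(q),z] for q in t]): cv2.circle(v,(int((p[0]-240)*5+2),int((p[1]-255)*5+2)),3,col,-1)
cv2.imwrite('pics/v1.png',v[:600,:,::-1])
```

```text
bore ((315.02947998046875, 125.69253540039062), (26.7935791015625, 27.738054275512695), 0.8223903775215149)
[ 219   18  192  206 6610]
rim [ 0.57160424 -0.02994354] 0.05721533916699168
bore [ 0.57140494 -0.02978968  0.06      ] [ 0.07455388 -0.00040818  0.14153852] rimrel [ 0.074307   -0.00045793  0.08953852]
notch [ 0.52596956 -0.02757839  0.112     ] [ 0.61611259 -0.02948972  0.112     ] [ 0.57104107 -0.02853405  0.112     ] 3.120392490792813 0.09016328804689089
rib 3.1225843606254506
```

View pics/v1.png

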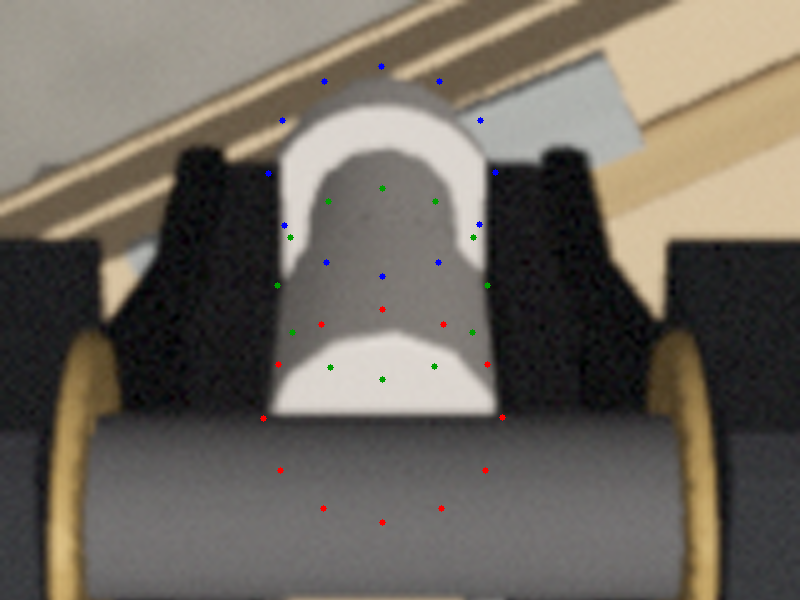

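play_rows(
  steps=[-1, 0.85, -0.02, 0, 0, -1, 0.85, 0, 0, 0, -1, 0.85, 0, 0, 0, -1, 0, 0, 0, 0, -1, 0, 0, 0.8, 0, -1, 0, 0, 0.8, 0, -1, 0, 0, 0.8, 0, -1, 0, 0, 0.8, 0, -1, 0, 0, 0, 0, -1, 0, 0, 0, 0],
)

```text
time: 6.65
position: [0.5703, -0.0294, 0.1056]
tool_rot: [0.227, 0.974, -0.0, 0.0]
ft_force: [0.2, 0.5, 0.2]
grip_width: 0.0172
grip_force: 20.0
```

Run:
```python
from h import *
B=np.array([0.57140494,-0.02978968,.0797]); o=robot.get_obs(); print(rel(B),o['position'],o['ft_force'],R.from_quat(o['tool_rot']).as_matrix().round(4))
```

```text
[-0.00118898  0.0001684   0.02588121] [ 0.57025977 -0.02941297  0.10558099] [0.21594616 0.4894893  0.20793329] [[-8.969e-01  4.422e-01  2.000e-04]
 [ 4.422e-01  8.969e-01 -1.000e-04]
 [-2.000e-04  0.000e+00 -1.000e+00]]
```

play_rows(
  steps=[-1, 0.017, 0, 0.2, 0, -1, 0, 0, 0.15, 0, -1, 0, 0, 0.1, 0, -1, 0, 0, 0.1, 0, -1, 0, 0, 0.1, 0, -1, 0, 0, 0.05, 0, -1, 0, 0, 0.05, 0, -1, 0, 0, 0, 0, -1, 0, 0, 0, 0, -1, 0, 0, 0, 0],
)

```text
time: 7.65
position: [0.5692, -0.0288, 0.0831]
tool_rot: [0.227, 0.974, -0.0, 0.0]
ft_force: [-0.7, -0.0, -0.8]
grip_width: 0.0171
grip_force: 20.0
```

play_rows(
  steps=[-1, 0, 0, 0.05, 0, -1, 0, 0, 0.05, 0, -1, 0, 0, 0.04, 0, -1, 0, 0, 0, 0, -1, 0, 0, 0, 0, -1, 0, 0, 0, 0, -1, 0, 0, 0, 0, -1, 0, 0, 0, 0, -1, 0, 0, 0, 0, -1, 0, 0, 0, 0],
)

```text
time: 8.65
position: [0.5695, -0.0289, 0.0796]
tool_rot: [0.227, 0.974, -0.0, 0.001]
ft_force: [-1.1, 0.3, 5.8]
grip_width: 0.0172
grip_force: 20.0
```

play_rows(
  steps=[-0.3, 0, 0, 0, 0, -0.3, 0, 0, 0, 0, -0.3, 0, 0, 0, 0, -0.3, 0, 0, 0, 0, -0.3, 0, 0, 0, 0, -0.3, 0, 0, -0.4, 0, -0.3, 0, 0, -1, 0, -0.3, 0, 0, -1, 0, -0.3, 0, 0, -1, 0, -0.3, 0, 0, -1, 0],
)

```text
time: 9.65
position: [0.569, -0.0288, 0.213]
tool_rot: [0.227, 0.974, 0.0, 0.0]
ft_force: [0.7, -0.0, -0.5]
grip_width: 0.0306
grip_force: 0.0
```

play_rows(
  steps=[1, -0.7, 0, 0, 0, 1, -1, 0, 0, 0, 1, -1, 0, 0, 0, 1, 0, 0, 0, 0, 1, 0, 0, 0, 0, 1, 0, 0, 0, 0, 1, 0, 0, 0, 0, 1, 0, 0, 0, 0, 1, 0, 0, 0, 0, 1, 0, 0, 0, 0],
)

```text
time: 10.65
position: [0.6416, -0.0644, 0.211]
tool_rot: [0.227, 0.974, 0.0, -0.0]
ft_force: [-0.6, -0.1, 0.7]
grip_width: 0.0864
grip_force: 0.0
```

Run:
```python
from h import *
o=robot.get_obs(); print(o['time'],o['position'],o['ft_force'])
c=cam('wrist','w3.png')
print(proj(c,[[.5714,-.0298,.106],[.5714,-.0298,.06]]))
```

```text
10.65 [ 0.64159409 -0.06444813  0.21096777] [-0.59235702 -0.07751311  0.71577586]
[[315.73448745 120.42446788]
 [315.69826038 120.2930977 ]]
```

View pics/w3.png

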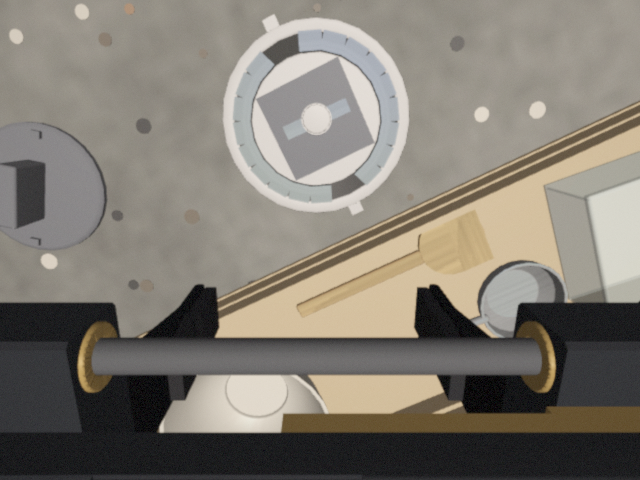

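The blade stands centred in the bore, its head at (316,119). The lid at the left has its bar along the tool's x axis, with ticks at (40,133) and (40,240). I'll move to look at the lid.

play_rows(
  steps=[1, -0.25, -1, 0, 0, 1, -0.25, -1, 0, 0, 1, -0.25, -1, 0, 0, 1, -0.25, -1, 0, 0, 1, -0.25, -1, 0, 0, 1, -0.25, -1, 0, 0, 1, -0.25, -1, 0, 0, 1, -0.25, -0.9, 0, 0, 1, 0, 0, 0, 0, 1, 0, 0, 0, 0],
)

```text
time: 11.7
position: [0.5905, -0.3041, 0.2106]
tool_rot: [0.228, 0.974, 0.0, -0.0]
ft_force: [-1.3, 0.4, 0.7]
grip_width: 0.0869
grip_force: 0.0
```

play_rows(
  steps=[1, 0, 0, 0, 0, 1, 0, 0, 0, 0, 1, 0, 0, 0, 0, 1, 0, 0, 0, 0, 1, 0, 0, 0, 0, 1, 0, 0, 0, 0, 1, 0, 0, 0, 0, 1, 0, 0, 0, 0, 1, 0, 0, 0, 0, 1, 0, 0, 0, 0],
)

```text
time: 12.7
position: [0.5908, -0.3038, 0.2108]
tool_rot: [0.227, 0.974, 0.0, -0.0]
ft_force: [0.3, 0.1, 0.2]
grip_width: 0.0872
grip_force: 0.0
```

Run:
```python
from h import *
o=robot.get_obs(); print(o['time'],o['position'],o['q'],o['ft_force'])
c=cam('wrist','w4.png')
v=c['image'][0:300,120:520]; cv2.imwrite('pics/v4.png',cv2.resize(v,(800,600))[:,:,::-1])
```

```text
12.7 [ 0.59082667 -0.30378954  0.2108337 ] [-6.42800116e-01  5.93791603e-01  1.33848191e+00  1.83441494e-05
  1.20935780e+00 -1.75565900e+00] [0.31964601 0.11024412 0.23636728]
```

View pics/v4.png

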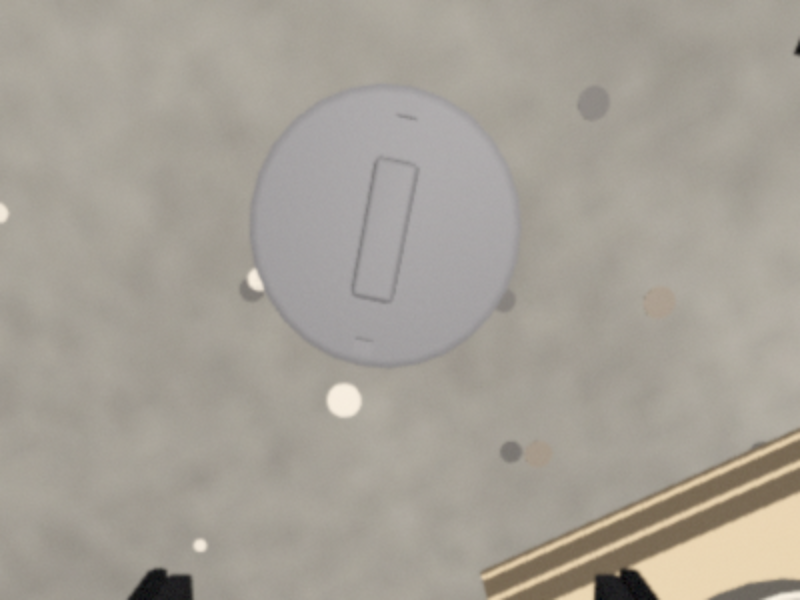

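The crop shows the bar's top corners at about (378,157), (419,166), (393,302) and (353,294), crop scale 2 and offset (120,0). The flange circle is centred near (385,226).

Run:
```python
from h import *
c=cam('wrist')
K=[(378,157),(419,166),(393,302),(353,294)]
P=np.array([onz(c,(120+x/2,y/2),.063) for x,y in K]); C=P.mean(0)
print(C,np.linalg.norm(P[0]-P[1]),np.linalg.norm(P[1]-P[2]))
F=onz(c,(120+384.5/2,226/2),.026); print('flange ctr',F, rel(F))
r=np.array([rel(p) for p in P]); d=r[[0,1]].mean(0)-r[[2,3]].mean(0); print(r.mean(0),'bar ang in tool',np.arctan2(d[1],d[0]))
T1=onz(c,(120+407/2,117/2),.026);T2=onz(c,(120+364/2,339/2),.026);d=rel(T1)-rel(T2);print('tick',np.arctan2(d[1],d[0]),(T1+T2)/2)
w=P[[0,1]].mean(0)-P[[2,3]].mean(0);print('world',np.arctan2(w[1],w[0]))
```

```text
[ 0.5167641 -0.269622   0.063    ] 0.01497740270335532 0.048589511097626714
flange ctr [ 0.51432834 -0.26912661  0.026     ] [ 0.0839499  -0.00271729  0.18482976]
[ 0.08154653 -0.00208547  0.14782972] bar ang in tool 0.19721297989028355
tick 0.2043243158874524 [ 0.51651506 -0.27012678  0.026     ]
world 2.4865001222640046
```

play_rows(
  steps=[1, 0.9, -0.077, 0, 0, 1, 0.9, 0, 0, 0, 1, 0.917, 0, 0, 0, 1, 0, 0, 1, 1, 1, 0, 0, 1, 1, 1, 0, 0, 1, 0, 0.3, 0, 0, 1, 0, 0, 0, 0, 1, 0, 0, 0, 0, 0, 0, 0, 0, 0, 0, 0],
)

```text
time: 13.8
position: [0.5167, -0.2698, 0.0609]
tool_rot: [0.323, 0.946, 0.0, -0.0]
ft_force: [0.5, -1.0, 0.1]
grip_width: 0.063
grip_force: 0.0
```

Run:
```python
from h import *
print(rel([.5166,-.2698,.031]),robot.get_obs()['grip_width'],robot.get_obs()['position'])
```

```text
[ 1.15085817e-04 -5.52907012e-05  2.98818853e-02] 0.06296575807188605 [ 0.51674179 -0.26983952  0.0608818 ]
```

play_rows(
  steps=[0.3, 0, 0, 0.6, 0, 0.3, 0, 0, 0.4, 0, 0.3, 0, 0, 0, 0, -1, 0, 0, 0, 0, -1, 0, 0, 0, 0, -1, 0, 0, 0, 0, -1, 0, 0, 0, 0, -1, 0, 0, 0, 0, -1, 0, 0, 0, 0, -1, 0, 0, 0, 0],
  grip_force=35,
)

```text
time: 14.8
position: [0.5167, -0.2699, 0.031]
tool_rot: [0.323, 0.946, -0.0, 0.0]
ft_force: [-0.5, -0.4, 1.4]
grip_width: 0.0159
grip_force: 35.0
```

play_rows(
  steps=[-1, 0, 0, 0, 0, -1, 0, 0, -0.5, 0, -1, 0, 0, -1, 0, -1, 0, 0, -1, 0, -1, 0, 0, -1, 0, -1, 0, 0, -1, 0, -1, 0, 0, -1, 0, -1, 0, 0, -0.5, 0, -1, 0, 0, 0, 0, -1, 0, 0, 0, 0],
)

```text
time: 15.8
position: [0.5163, -0.2693, 0.211]
tool_rot: [0.323, 0.946, 0.0, -0.0]
ft_force: [-0.8, 0.3, -2.5]
grip_width: 0.0159
grip_force: 35.0
```

Run:
```python
from h import *
o=robot.get_obs();print(o['position'],o['grip_width'],o['ft_force'],o['moment'])
T=R.from_quat(o['tool_rot']).as_matrix();print(np.arctan2(T[1,0],T[0,0]), rel([.5715,-.0299,.125]))
c=cam('wrist','w5.png'); 
cv2.imwrite('pics/v5.png',np.hstack([c['image'],cv2.resize(cam('scene')['image'][100:260,180:340],(480,480))])[:, 60:,::-1][:,:,:].copy()[:, :])
v=cv2.imread('pics/v5.png'); cv2.imwrite('pics/v5.png',cv2.resize(v,(800,360)))
```

```text
[ 0.51629285 -0.26934805  0.21096446] 0.015934384302300236 [-0.78046505  0.26085471 -2.4683934 ] [ 0.03069402  0.0459855  -0.03886665]
2.483795768078509 [0.1026826  0.2232264  0.08601945]
```

View pics/v5.png

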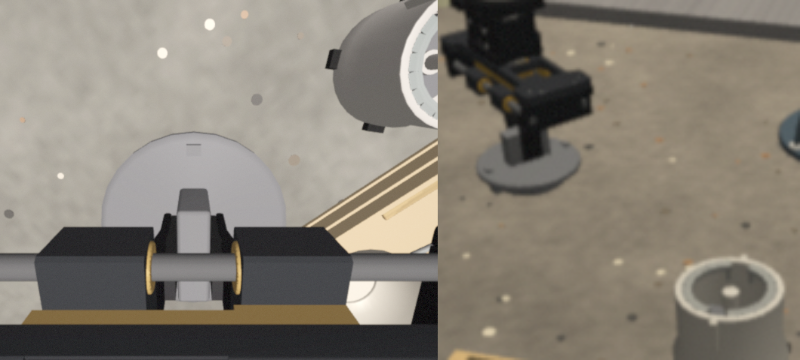

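The lid is held flat by its bar, symmetric about the fingers, with the flange front edge at the top of the arc. I'll check its offset along the tool's x axis.

Run:
```python
from h import *
c=cam('wrist'); o=robot.get_obs();T=R.from_quat(o['tool_rot']).as_matrix()
hsv=cv2.cvtColor(c['image'],cv2.COLOR_RGB2HSV).astype(int); col=c['image'].astype(int)[:, 310:326].mean(1)
print('rows',[(r,col[r].round().astype(int).tolist()) for r in range(170,184)])
print([(r,col[r].round().astype(int).tolist()) for r in range(246,262)])
for dx in (-.002,0,.002):
    print(dx,proj(c,[o['position']+T@p for p in [[.056+dx,0,.005],[.056+dx,0,.013],[.025+dx,0,-.032],[.025+dx,0,.005]]])[:,1].round(1))
```

```text
rows [(170, [175, 170, 160]), (171, [176, 170, 160]), (172, [176, 171, 160]), (173, [175, 170, 159]), (174, [171, 166, 156]), (175, [150, 146, 139]), (176, [122, 119, 118]), (177, [143, 141, 141]), (178, [164, 161, 162]), (179, [167, 164, 166]), (180, [169, 166, 167]), (181, [171, 168, 169]), (182, [172, 169, 170]), (183, [174, 171, 172])]
[(246, [175, 172, 173]), (247, [176, 173, 174]), (248, [175, 172, 173]), (249, [173, 171, 171]), (250, [162, 159, 160]), (251, [126, 124, 125]), (252, [94, 92, 93]), (253, [89, 88, 89]), (254, [90, 89, 90]), (255, [90, 90, 90]), (256, [91, 89, 90]), (257, [90, 88, 90]), (258, [91, 90, 90]), (259, [91, 90, 91]), (260, [92, 90, 91]), (261, [92, 90, 91])]
-0.002 [182.2 179.5 286.4 253.1]
0 [177.4 174.9 281.1 248.8]
0.002 [172.5 170.2 275.8 244.4]
```

play_rows(
  steps=[-1, 0.38, 0.827, 0, 0, -1, 0.38, 0.827, 0, 0, -1, 0.38, 0.827, 0, 0, -1, 0.38, 0.827, 0, 0, -1, 0.38, 0.827, 0, 0, -1, 0.38, 0.827, 0, 0, -1, 0.38, 0.827, 0, 0, -1, 0.38, 0.827, 0, 0, -1, 0.38, 0.827, 0, 0, -1, 0, 0, 0, 0],
)

```text
time: 16.95
position: [0.5716, -0.027, 0.2095]
tool_rot: [0.321, 0.947, 0.001, -0.002]
ft_force: [-1.2, -0.3, -0.4]
grip_width: 0.0156
grip_force: 35.0
```

play_rows(
  steps=[-1, 0, 0, 0, -0.9, -1, 0, 0, 0, -0.9, -1, 0, 0, 0, -0.9, -1, 0, 0, 0, -0.9, -1, 0, 0, 0, -0.9, -1, 0, 0, 0, -0.9, -1, 0, 0, 0, -0.975, -1, 0, 0, 0, 0, -1, 0, 0, 0, 0, -1, 0, 0, 0, 0],
)

```text
time: 17.95
position: [0.5718, -0.0306, 0.2104]
tool_rot: [0.011, 1.0, 0.0, -0.0]
ft_force: [-0.1, -0.5, -0.9]
grip_width: 0.0156
grip_force: 35.0
```

Run:
```python
from h import *
o=robot.get_obs();T=R.from_quat(o['tool_rot']).as_matrix();print(o['position'],np.arctan2(T[1,0],T[0,0]), rel([.5715,-.0299,.125]),o['ft_force'],o['q'])
```

```text
[ 0.57178721 -0.03063682  0.21043503] 3.119583470704045 [0.00023035 0.00072267 0.08543532] [-0.08119209 -0.52435931 -0.9344152 ] [-2.48557890e-01  4.71807888e-01  1.57891353e+00 -1.17943188e-04
  1.09172404e+00 -1.79729058e+00]
```

play_rows(
  steps=[-1, 0.02, 0.024, 0.7, 0, -1, 0, 0, 0.7, 0, -1, 0, 0, 0.5, 0, -1, 0, 0, 0.25, 0, -1, 0, 0, 0, 0, -1, 0, 0, 0, 0, -1, 0, 0, 0, 0, -1, 0, 0, 0, 0, -1, 0, 0, 0, 0, -1, 0, 0, 0, 0],
)

```text
time: 18.95
position: [0.5716, -0.0296, 0.1467]
tool_rot: [0.01, 1.0, -0.0, 0.0]
ft_force: [0.4, 0.5, -2.2]
grip_width: 0.0156
grip_force: 35.0
```

Run:
```python
from h import *
o=robot.get_obs();T=R.from_quat(o['tool_rot']).as_matrix();print(o['position'],np.arctan2(T[1,0],T[0,0]), rel([.5715,-.0299,.125]),o['ft_force'],o['moment'])
```

```text
[ 0.57160665 -0.02963637  0.14673424] 3.121312981479945 [ 0.00011591 -0.00026235  0.02173421] [ 0.37499728  0.51851961 -2.20082819] [ 0.03428874 -0.01416595  0.00749515]
```

play_rows(
  steps=[-1, 0.015, -0.005, 0.1, 0, -1, 0, 0, 0.1, 0, -1, 0, 0, 0.1, 0, -1, 0, 0, 0.1, 0, -1, 0, 0, 0.1, 0, -1, 0, 0, 0.05, 0, -1, 0, 0, 0.05, 0, -1, 0, 0, 0, 0, -1, 0, 0, 0, 0, -1, 0, 0, 0, 0],
)

```text
time: 19.95
position: [0.5711, -0.0298, 0.1285]
tool_rot: [0.01, 1.0, -0.0, 0.0]
ft_force: [0.3, -0.0, -1.1]
grip_width: 0.0157
grip_force: 35.0
```

play_rows(
  steps=[-1, 0, 0, 0.05, 0, -1, 0, 0, 0.04, 0, -1, 0, 0, 0.03, 0, -1, 0, 0, 0.02, 0, -1, 0, 0, 0, 0, -1, 0, 0, 0, 0, -1, 0, 0, 0, 0, -1, 0, 0, 0, 0, -1, 0, 0, 0, 0, -1, 0, 0, 0, 0],
)

```text
time: 20.95
position: [0.571, -0.0297, 0.125]
tool_rot: [0.01, 1.0, -0.0, 0.0]
ft_force: [-1.4, -0.2, 6.0]
grip_width: 0.0157
grip_force: 35.0
```

play_rows(
  steps=[-1, 0, 0, 0, 0, -1, 0, 0, 0, 0, -1, 0, 0, 0, 0.7, -1, 0, 0, 0, 0.8, -1, 0, 0, 0, 0.8, -1, 0, 0, 0, 0.8, -1, 0, 0, 0, 0.8, -1, 0, 0, 0, 0.8, -1, 0, 0, 0, 0.5, -1, 0, 0, 0, 0],
  grip_force=45,
)

```text
time: 21.95
position: [0.5714, -0.0302, 0.1249]
tool_rot: [0.266, 0.964, -0.0, 0.001]
ft_force: [-1.2, -1.3, 6.2]
grip_width: 0.0158
grip_force: 45.0
```

Run:
```python
from h import *
o=robot.get_obs();T=R.from_quat(o['tool_rot']).as_matrix();print(o['position'],3.1215-np.arctan2(T[1,0],T[0,0]),o['ft_force'],o['moment'])
```

```text
[ 0.5714208  -0.03022775  0.12494505] 0.5192787941693977 [-1.22097126 -1.32621403  6.16492489] [-0.18088833  0.27009261  0.09847611]
```

play_rows(
  steps=[-1, 0, 0, 0, 0.5, -1, 0, 0, 0, 0.5, -1, 0, 0, 0, 0.4, -1, 0, 0, 0, 0, -1, 0, 0, 0, 0, -1, 0, 0, 0, 0, -1, 0, 0, 0, 0, -1, 0, 0, 0, 0, -1, 0, 0, 0, 0, -1, 0, 0, 0, 0],
)

```text
time: 22.95
position: [0.5715, -0.0302, 0.125]
tool_rot: [0.333, 0.943, -0.0, 0.001]
ft_force: [-1.7, -1.6, 4.2]
grip_width: 0.0156
grip_force: 45.0
```

Run:
```python
from h import *
o=robot.get_obs();T=R.from_quat(o['tool_rot']).as_matrix();print(o['time'],o['position'],3.1215-np.arctan2(T[1,0],T[0,0]),o['ft_force'],o['moment'],o['grip_width'])
c=cam('wrist')['image'];s=cam('scene')['image']; v=np.hstack([cv2.resize(c[100:420,140:500],(450,400)),cv2.resize(s[140:290,250:380],(346,400))]); cv2.imwrite('pics/f.png',v[:,:,::-1])
```

```text
22.95 [ 0.57145074 -0.03022872  0.1249599 ] 0.6582632306199421 [-1.69806381 -1.59270755  4.17315293] [-0.11179138  0.30655986  0.22227507] 0.015598375762484875
```

View pics/f.png

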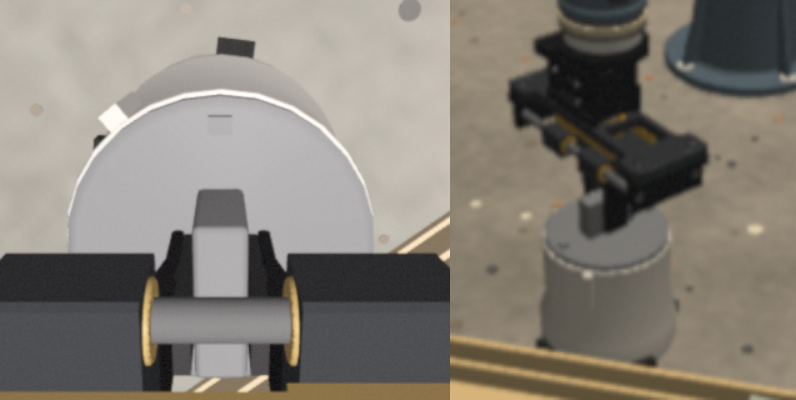

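The lid sits flat on the rim. The bar is held square in the fingers, and the rib at (112,118) lies about 0.66 rad away from the bar line. I'm handing the job in.

```bash
python3 -c "
from rig import robot
print(robot.hand_in())"
```

```text
the job is handed in; nothing more can be done
None
```

I handed the job in at about 23 s: the blade is home in the bore, and the lid is seated and still gripped at about 0.66 rad clockwise, short of the lock; the hand-in gave no verdict.

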